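# Turn a keyed bat to its drive pin on a banding wheel and press it home

### The arm

A 7-joint arm with a two-finger parallel gripper is mounted at the origin on the work surface. World frame = base frame: x ahead of the robot, y to its left, z up, the work surface at z = 0. Lengths are in m, angles in rad, forces in N, time in s.
With the tool pointing down it reaches from about 0.35 to 0.9 m from the base axis. Payload 7.2 kg.
Tool frame: the origin (TCP) lies between the finger pads; the fingertips stand 22 mm ahead of it and the grasp point (between the pads) lies 3 mm ahead of it; z points along the fingers, y is the line along which they close (so a half turn about z gives the same grasp; the last joint's range is limited). The gripper opens to 85 mm and grips with 20 to 120 N. Pads are 22 mm wide; open, the fingers measure 114 mm over their backs; the gripper's body (76 mm by 85 mm) begins 54 mm behind the grasp point. The pads swing forward as they close: fully open they stand 13 mm farther back than shut.
Start: joints at [-1.273, 0.411, -0.013, 1.596, 0.006, 1.134, -0.082], TCP at [0.224, 0.584, 0.253] pointing down, gripper open.
Joint ranges: [-2.95, 2.95], [-0.29, 1.99], [-1.47, 1.44], [0.14, 2.54], [-1.03, 4.17], [0.13, 1.85], [-2.86, 2.86]. Speed limits (rad/s): [2.39, 2.39, 3.01, 3.01, 3.14, 3.14, 3.14].

### API

Orientations are given as a 3x3 rotation matrix whose columns are the frame's x, y, z axes.
In Python, from rig import get_obs, camera, finish_job, look_for, pinpoint gives the robot as it stands. The module is installed in compiled form; this text tells all that it offers.
- The arm moves only by the tool send_rows, never from a script. Its argument "targets" is a list of rows, each a list of 7 numbers: the shift along the world's x, y, z normalised to -1 to 1, where 1 is 300 mm, then the turn, a rotation vector about the world's x, y, z normalised to -1 to 1, where 1 is pi/4 rad, then the opening, from -1 (shut) to 1 (fully open), so that 0 is half open. A call has 1 to 12 rows; each row is the pose to reach, as a shift and turn from the pose commanded when the call began; what a row does not reach only later rows make up. A row lasts 1/10 s, in which the tool goes at most 50 mm and 8.59 degrees, less where a joint would pass 70% of its speed; a pose out of reach is approached as far as the arm can. A call with a number of a shift or a turn outside -1 to 1 is refused whole. A call with a gripper value outside its range is refused whole. The fingers move at their own pace and stop on an object; "newtons" is the grip in N (left out, the last holds). Time passes only in rows, so rows that repeat a pose let the fingers close. It gives the time, the measured TCP pose, the force, the opening and the grip force at its end, in the units of the state.
- get_obs(): the state, without advancing time (a new reading comes with each control period).
- camera(name): name is "side" or "top" or "wrist"; returns a dict with "color" (420x560x3 uint8, blue, green, red), "z_map" (420x560 float32, m along the optical axis (not along the pixel's ray), 0 where there is no reading), "mtx" (3x3 intrinsics, pixels), "world_from_camera" (4x4, takes a point from camera to world coordinates). Camera axes: x right, y down, z forward; pixel columns grow to the right and rows downward; lengths in m; the calibration is good to about 2 mm. A picture is of the moment at which its call begins.
- finish_job(): hands the job in; it is judged then, once.
Trained networks look in a picture, given as the dict that the camera call returned (one of the last four; its "shot" number tells which), for a name from the list of things; names that differ only in an ending like _2 or _b are one class to them, and where a whole thing is asked for, a point or a joint stands for the part that bears it (a point fixed in the world has none). Each returns a list of dicts, best first, with "conf" (0 to 1); they miss things now and then, are a little off and sometimes report something else, mostly with a low value. They report only what shows in the picture. A call takes as long as a camera call.
- look_for(picture, query): "bbox" ([centre column, centre row, width, height] in pixels, round what is visible of it).
- pinpoint(picture, query): "xy" ([column, row] in pixels: a listed point, or the origin of a listed thing).
The state is a dict: "time_s": time; "joints": joint angles; "dq": joint speeds; "joint_torque": joint torques, N m; "tcp_pos": TCP position; "tool_rot": TCP orientation; "force": force on the tool from outside, world axes, zero at the start; "wrist_torque": the same for the moment, N m; "grip_width": opening from 0.0 (shut) to 1.0 (fully open); "gripper_force": force on a finger pad.
Only numpy, scipy, OpenCV 4.12 (cv2) and the standard library are available. Lean on these libraries where they do the work, as an engineer would, in place of code of your own. Each camera call takes 0.05 s, during which the arm holds its last target. There are 200 camera calls.

### The job

On the banding wheel, turn the blue bat with a fingertip against its orange stud until the notch in its rim stands over the red drive pin, and only then press the bat straight down until it sits fully home, flat on the metal wheel head. Never lift the bat off its centre spigot, do not press it down onto the pin with the notch elsewhere, leave the pots, brush and tin around it where they are, and take the hand away at the end.

Things in the scene. Friction and masses are not known exactly. Their poses are not given: they have to be found in the camera images.
- wheel: Banding wheel, fixed on a 16 mm plywood board (360 x 520 mm) on the table; its head is locked and does not turn. Bare metal head: 220 mm across, flat top 70 mm above this origin. Origin: on the vertical axis, at the underside of its foot. z up, x points to the drive pin. A fixed steel spigot, 22 mm across, stands 22 mm high above the middle of the head.
- bat: Loose blue disc (bat), 180 mm across, 12 mm thick, 0.28 kg; its 25 mm bore sits over the spigot. Origin: centre of its underside; z up, x points to its notch. It starts level on the lift disc, underside 12 mm above the wheel head, 3 mm above the pin's tip, at any angle 35 degrees or more from the pin. Seated, its underside lies on the head and the spigot stands 10 mm above its top.
- notch (a point): Middle of the notch in the bat's rim, on the bat's underside, 88 mm from the bat's centre along its x. The notch is 18 mm wide and 12 mm deep; a white line on the bat's top points at it.
- pin (a point): Foot of the red drive pin's axis, on top of the wheel head, 88 mm from the wheel's axis. The pin is fixed, upright, 12 mm across, 9 mm high, its tip tapered to 6 mm; half of it shows outside the bat's rim, and a red line runs from it to the edge of the head.
- stud (a point): Middle of the top of the bat's orange turning stud: upright, 18 mm across, 22 mm high above the bat's top face, 60 mm from the bat's centre, exactly opposite the notch. Pushed sideways with 1 to 3 N it turns the bat, either way round; the bat stays where it is left.
- lift (a joint): Travel of the black rubber lift disc (132 mm across) under the bat: 0 = fully up (as at the start), 0.012 m = fully down, flush with the wheel head. It slides down under 5 to 9 N on the bat's top, anywhere within 60 mm of the centre, stays where it is left and does not spring back.
- mug: Bystander: loose blue mug, 72 mm across, 85 mm high, on the board. Origin: centre of its underside.
- brush: Bystander: loose brush, 160 mm long, lying on the board. Origin: middle of its underside.
- jar: Bystander: loose amber glass jar, 58 mm across, 80 mm high, on the board. Origin: centre of its underside.
- cup: Bystander: loose terracotta cup, 68 mm across, 80 mm high, on the board. Origin: centre of its underside.
- bowl: Bystander: loose terracotta bowl, 120 mm across, 55 mm high, on the table. Origin: centre of its underside.
- tin: Bystander: loose red tin, 100 x 70 x 45 mm, on the table. Origin: centre of its underside.

How it is judged:
On the way, in this order (a step that is already met when the one before it is completed fails the run):
1. the bat, still up on the lift disc, is turned until its notch stands over the pin (within 6 mm) (horizontal distance between notch and pin below 0.006 m and value of joint lift below 0.004 m), for 0.1 s.
2. the fingers press the bat down onto the wheel head (value of joint lift above 0.0095 m and contact force between the fingers and bat above 1 N and horizontal distance between notch and pin below 0.006 m), for 0.02 s.
At the end, for the whole second after the job is handed in: The bat lies at rest flat on the wheel head (underside within 2 mm of it, tilt under 0.03 rad, lift disc down at least 9.5 mm) with its notch over the pin (within 6 mm) (z of bat in the frame of wheel below 0.072 m and angle between bat's own z axis and vertical below 0.03 rad and horizontal distance between notch and pin below 0.006 m and value of joint lift above 0.0095 m and linear speed of bat below 0.01 m/s and angular speed of bat below 0.1 rad/s); the robot touches nothing.
It fails at once if the bat is lifted (more than 8 mm above its start height) (z of bat in the frame of wheel above 0.09 m).
It fails at once if the bat is pressed down (lift disc more than 6 mm down) with its notch more than 9 mm off the pin (value of joint lift above 0.006 m and horizontal distance between notch and pin above 0.009 m).
It fails at once if a bystander is lifted or moved more than 20 mm (distance of any of mug, brush, jar, cup, bowl, tin from where it was at the start of the episode above 0.02 m).
It also fails if it takes over 64 s, if anything falls off the work surface, if the arm or the gripper's body presses on something with over 40 N, if the wrist force passes 120 N, or if a joint passes its speed limit or range.

## Working session

There is one attempt and no reset: what is moved stays moved. The work goes in short steps, Python scripts to look and compute and a tool call to move; the robot and the scene stay as the last step left them, time stands still between calls to the robot, and variables do not carry over. Pictures are saved under pics/ and viewed, at most 10 in all, crops included, and the job is handed in when it is done.

Besides the shell and the picture viewer there is one more tool, called after ">>>" by a JSON object that holds its "name" and its "arguments". send_rows: Moves the arm, as the interface text tells. Its arguments: {"type":"object","properties":{"targets":{"type":"array","items":{"type":"array","items":{"type":"number","minimum":-1,"maximum":1}}},"newtons":{"type":"number"}},"required":["targets"]}

```bash
mkdir -p pics
cat > h.py <<'E'
import numpy as np, cv2
from rig import *
def ray(p,uv):
    T=np.array(p["world_from_camera"]);K=np.array(p["mtx"])
    d=T[:3,:3]@np.linalg.inv(K)@np.array([uv[0],uv[1],1.]);return T[:3,3],d
def atz(p,uv,z):
    o,d=ray(p,uv);return o+d*(z-o[2])/d[2]
def dep(p,uv):
    o,d=ray(p,uv);u,v=int(round(uv[0])),int(round(uv[1]));return o+d*p["z_map"][v,u]
E
python3 - <<'E'
from h import *
np.set_printoptions(precision=4,suppress=True)
o=get_obs();print(o["time_s"],o["tcp_pos"],o["tool_rot"],o["grip_width"])
for c in ["top","side"]:
    p=camera(c);cv2.imwrite(f"pics/{c}1.png",p["color"])
    for q in ["notch","pin","stud","bat","wheel","mug","jar","cup","bowl","tin","brush"]:
        for r in pinpoint(p,q)[:1]:
            print(c,q,np.round(r["xy"],1),round(r["conf"],2),dep(p,r["xy"]))
E
```

```text
0.0 [0.2234 0.5832 0.2525] [[-0.9339  0.3577 -0.0005]
 [ 0.3577  0.9338 -0.0016]
 [-0.0001 -0.0017 -1.    ]] 0.9991629725820748
top notch [233.7 206.2] 0.61 [0.5986 0.103  0.0845]
top pin [284.6 208.1] 0.78 [ 0.5875 -0.054   0.1117]
top stud [278.  227.6] 0.65 [ 0.5271 -0.0336  0.1279]
top bat [259.  218.2] 0.8 [0.5577 0.0236 0.1095]
top wheel [263.8 223. ] 0.95 [0.5433 0.0093 0.107 ]
top mug [206.4 183.1] 0.98 [0.6842 0.1993 0.0235]
top jar [329.7 211.1] 0.56 [ 0.5785 -0.1915  0.1009]
top cup [319.  258.1] 0.61 [ 0.4374 -0.1639  0.0194]
top bowl [122.1 229.1] 0.57 [0.5373 0.4767 0.0061]
top tin [420.4 249.4] 0.83 [ 0.4616 -0.4806  0.0454]
top brush [202.2 236.4] 0.96 [0.5091 0.2084 0.0367]
side notch [292.1 191.4] 0.73 [0.5867 0.076  0.1083]
side pin [305.1 232. ] 0.57 [ 0.603  -0.0623  0.0896]
side stud [276.6 217.3] 0.8 [ 0.5317 -0.0394  0.1312]
side bat [286.3 209.6] 0.55 [0.5626 0.0107 0.1052]
side wheel [288.2 228.6] 0.8 [ 0.5584 -0.0652  0.1122]
side mug [314.9 181.1] 0.61 [0.6679 0.1754 0.0478]
side jar [306.6 289.8] 0.77 [ 0.5836 -0.2228  0.0574]
side cup [243.7 292.5] 0.57 [ 0.4303 -0.1997  0.0423]
side bowl [263.2 140.1] 0.55 [0.5335 0.4088 0.0365]
side tin [264.4 415.6] 0.66 [ 0.4525 -0.5163  0.0443]
side brush [259.9 185.3] 0.71 [0.5043 0.2024 0.0264]
```

Run:
```python
import cv2,numpy as np
a=cv2.imread("pics/top1.png")[150:290,170:360];b=cv2.imread("pics/side1.png")[150:330,190:390]
cv2.imwrite("pics/c1.png",np.vstack([cv2.resize(a,(400,295),interpolation=2),cv2.resize(b,(400,300)) [:300]]))
```

```text
(no output)
```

View pics/c1.png

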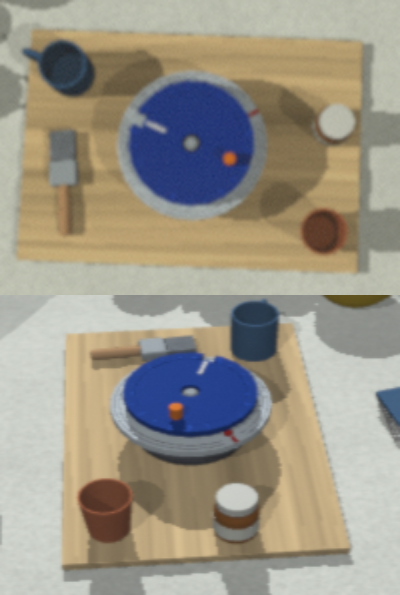

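View pics/top1.png

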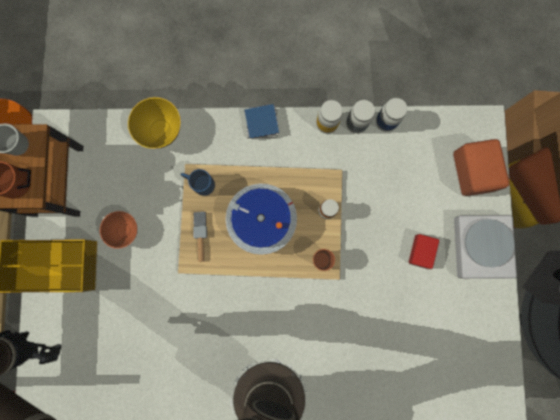

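The top view shows the bat's centre near (260,218), the notch near (240,209), the stud at (278,226) and the red pin line near (290,203). I need to turn the bat about 130° clockwise as seen from above. I'll move over the wheel with the gripper shut and look with the wrist camera.

>>> {"name": "send_rows", "arguments": {"targets": [[0.55,-0.95,0.3,0,0,0,-1],[0.55,-0.95,0.3,0,0,0,-1],[0.55,-0.95,0.3,0,0,0,-1],[0.55,-0.95,0.3,0,0,0,-1],[0.55,-0.95,0.3,0,0,0,-1],[0.55,-0.95,0.3,0,0,0,-1],[0.55,-0.95,0.3,0,0,0,-1],[0.55,-0.95,0.3,0,0,0,-1],[0.55,-0.95,0.3,0,0,0,-1]]}}

```text
time_s: 2.1
tcp_pos: [0.3889, 0.2982, 0.3438]
tool_rot: [[-0.933, 0.36, 0.001], [0.36, 0.933, 0.001], [-0.0, 0.001, -1.0]]
force: [0.5, 0.3, 0.7]
grip_width: -0.004
gripper_force: 0.0
```

>>> {"name": "send_rows", "arguments": {"targets": [[0.4,-0.93,0.1,0,0,0,-1],[0.4,-0.93,0.1,0,0,0,-1],[0.4,-0.93,0.1,0,0,0,-1],[0.4,-0.93,0.1,0,0,0,-1],[0.4,-0.93,0.1,0,0,0,-1],[0.4,-0.93,0.1,0,0,0,-1],[0.4,-0.93,0.1,0,0,0,-1],[0.4,-0.93,0.1,0,0,0,-1],[0.4,-0.93,0.1,0,0,0,-1]]}}

```text
time_s: 3.0
tcp_pos: [0.5082, 0.0221, 0.3726]
tool_rot: [[-0.935, 0.355, -0.001], [0.355, 0.935, 0.0], [0.001, -0.0, -1.0]]
force: [-1.1, 0.3, -0.7]
grip_width: 0.004
gripper_force: 0.0
```

```bash
cat > m.py <<'E'
from h import *
import sys
np.set_printoptions(precision=4,suppress=True)
def comp(mask):
    n,l,s,c=cv2.connectedComponentsWithStats(mask.astype(np.uint8)); i=1+np.argmax(s[1:,4]); return c[i],s[i,4],l==i
def run(name,cam="wrist"):
    p=camera(cam);im=p["color"];cv2.imwrite(f"pics/{name}.png",im)
    o=get_obs();print(o["time_s"],o["tcp_pos"],o["force"],o["grip_width"]);print(o["tool_rot"])
    for q,z in [("notch",.098),("pin",.086),("stud",.132),("bat",.098),("wheel",.016)]:
        for r in pinpoint(p,q)[:2]: print(q,np.round(r["xy"],1),round(r["conf"],2),"plane",atz(p,r["xy"],z),"depth",dep(p,r["xy"]))
    return p
if __name__=="__main__": run(*sys.argv[1:])
E
python3 m.py w1
```

```text
3.05 [0.5081 0.0222 0.3727] [-0.4044  0.2669  0.6666] 0.00025561168762349063
[[-0.9351  0.3543 -0.0012]
 [ 0.3543  0.9351  0.0005]
 [ 0.0013  0.     -1.    ]]
pin [253.7 250.5] 0.85 plane [ 0.5997 -0.0601  0.086 ] depth [ 0.5902 -0.0537  0.1099]
pin [410.3 114.9] 0.67 plane [0.499  0.1908 0.086 ] depth [0.5068 0.2085 0.0349]
stud [247.2 212.6] 0.89 plane [ 0.5325 -0.0361  0.132 ] depth [ 0.5322 -0.0358  0.1332]
stud [297.5 208.7] 0.33 plane [0.5493 0.0222 0.132 ] depth [0.5564 0.0205 0.1093]
bat [296.4 210.2] 0.75 plane [0.5613 0.0176 0.098 ] depth [0.5582 0.0184 0.1079]
bat [146.2 157.6] 0.57 plane [ 0.4301 -0.1338  0.098 ] depth [ 0.43   -0.1375  0.09  ]
wheel [294.  194.3] 0.97 plane [0.5614 0.0167 0.016 ] depth [0.5367 0.023  0.1106]
```

View pics/w1.png

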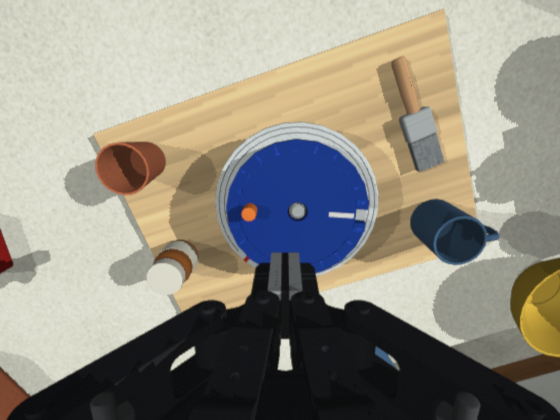

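The wrist view shows the spigot at (298,211), the stud at (249,213), the notch at (362,215) and the red line at (246,260) next to the fingers. I'll refine these with colour masks.

```bash
cat > g.py <<'E'
from m import *
def geo(p,ztop=.110,ref=None):
    """bat top height ztop -> centre, stud, notch angles"""
    im=p["color"];hsv=cv2.cvtColor(im,cv2.COLOR_BGR2HSV);H,S,V=[hsv[...,i].astype(int) for i in range(3)]
    vv,uu=np.mgrid[:420,:560];o,_=ray(p,(0,0));T=np.array(p["world_from_camera"]);K=np.array(p["mtx"])
    D=np.stack([uu,vv,np.ones_like(uu)],-1)@np.linalg.inv(K).T@T[:3,:3].T
    P=o+D*p["z_map"][...,None]
    C0=np.array([.5595,.0185]) if ref is None else ref
    at=lambda z:(o+D*((z-o[2])/D[...,2])[...,None])[...,:2]
    r=np.hypot(*(at(ztop)-C0).transpose(2,0,1))
    blue=(H>105)&(H<130)&(S>120)&(r<.105)
    c,a,m=comp(blue);h=cv2.convexHull(np.argwhere(m)[:,::-1].astype(np.int32));pts=at(ztop)[h[:,0,1],h[:,0,0]]
    A=np.c_[2*pts,np.ones(len(pts))];s=np.linalg.lstsq(A,(pts**2).sum(1),rcond=None)[0]
    print("bat circle",s[:2],"R",np.sqrt(s[2]+s[:2]@s[:2]))
    sp=(S<70)&(r<.02);c,a,m=comp(sp);print("spigot",at(.108)[m].mean(0),a)
    st=(H<16)&(S>150)&(V>110)&(np.hypot(*(at(ztop+.022)-C0).transpose(2,0,1))<.075);c,a,m=comp(st)
    if a>5:
        q=P[m];q=q[q[:,2]>ztop+.017];print("stud top",q.mean(0),len(q))
    rr=np.hypot(*(at(.086)-C0).transpose(2,0,1));rd=((H<8)|(H>172))&(S>110)&(rr>.08)&(rr<.112);c,a,m=comp(rd);x=at(.086)[m].mean(0) if a>3 else None
    print("red",x,a)
    wh=(S<70)&(V>150)&(r>.03)&(r<.072);c,a,m=comp(wh)
    if a>5:print("white line",at(ztop)[m].mean(0),a,"ang about C0",np.degrees(np.arctan2(*(at(ztop)[m].mean(0)-C0)[::-1])))
    if x is not None: print("red ang",np.degrees(np.arctan2(*(x-C0)[::-1])),"r",np.hypot(*(x-C0)))
if __name__=="__main__":
    for c in ["wrist","top","side"]: print(c);geo(camera(c))
E
python3 g.py
```

```text
wrist
bat circle [0.5596 0.0187] R 0.09007249542649147
spigot [0.5588 0.019 ] 226
stud top [ 0.5328 -0.0344  0.1342] 164
red [ 0.6081 -0.0757] 15
white line [0.5835 0.0696] 134 ang about C0 64.87286909532546
red ang -62.72800632716972 r 0.10597543660694145
top
bat circle [0.5606 0.0092] R 0.0795230502195675
spigot [0.5596 0.0149] 79
stud top [ 0.5281 -0.0355  0.2154] 21Traceback (most recent call last):
  File "g.py", line 25, in <module>
    for c in ["wrist","top","side"]: print(c);geo(camera(c))
                                              ~~~^^^^^^^^^^^
  File "g.py", line 19, in geo
    rr=np.hypot(*(at(.086)-C0).transpose(2,0,1));rd=((H<8)|(H>172))&(S>110)&(rr>.08)&(rr<.112);c,a,m=comp(rd);x=at(.086)[m].mean(0) if a>3 else None
                                                                                                     ~~~~^^^^
  File "m.py", line 5, in comp
    n,l,s,c=cv2.connectedComponentsWithStats(mask.astype(np.uint8)); i=1+np.argmax(s[1:,4]); return c[i],s[i,4],l==i
                                                                         ~~~~~~~~~^^^^^^^^^
    return _wrapfunc(a, 'argmax', axis=axis, out=out, **kwds)
    return bound(*args, **kwds)
ValueError: attempt to get argmax of an empty sequence
```

>>> {"name": "send_rows", "arguments": {"targets": [[0.19,-0.242,-0.3,0,0,-0.11,-1],[0.19,-0.242,-0.3,0,0,-0.11,-1],[0.19,-0.242,-0.3,0,0,-0.11,-1],[0.19,-0.242,-0.6,0,0,-0.11,-1],[0.19,-0.242,-0.7,0,0,-0.11,-1],[0.19,-0.242,-0.75,0,0,-0.11,-1],[0.19,-0.242,-0.765,0,0,-0.11,-1],[0.19,-0.242,-0.765,0,0,-0.11,-1]]}}

```text
time_s: 4.2
tcp_pos: [0.5655, -0.053, 0.1438]
tool_rot: [[-0.899, 0.437, -0.001], [0.437, 0.899, -0.0], [0.001, -0.001, -1.0]]
force: [0.2, -0.6, 0.3]
grip_width: 0.002
gripper_force: 0.0
```

```bash
python3 m.py w2
python3 - <<'E'
import numpy as np
# finger path rel. to C: stud angle th, offset d
C=np.array([.5595,.0187])
for th in [-116,-130,-145,-160,-175,-190,-205,-220,-235,-242.7]:
    t=np.radians(th);r=np.array([np.cos(t),np.sin(t)]);k=np.array([-r[1],r[0]])
    print(th,C+.06*r+.020*k)
E
```

```text
4.25 [ 0.5665 -0.0531  0.1451] [-0.0077 -0.0819  0.8759] -0.0025876417015836825
[[-0.8995  0.437   0.0014]
 [ 0.437   0.8995 -0.0002]
 [-0.0013  0.0005 -1.    ]]
stud [288.6 206.3] 0.86 plane [ 0.5344 -0.0366  0.132 ] depth [ 0.5342 -0.0365  0.1326]
bat [399.  185.4] 0.88 plane [0.5594 0.0179 0.098 ] depth [0.5553 0.0155 0.1089]
-116 [ 0.55117361 -0.04399507]
-130 [ 0.53625363 -0.04011842]
-145 [ 0.52182241 -0.03209763]
-160 [ 0.50995885 -0.02061506]
-175 [ 0.50147143 -0.00645324]
-190 [0.49693857 0.00942274]
-205 [0.49666917 0.02593094]
-220 [0.50068158 0.04194637]
-235 [0.50870237 0.05637759]
-242.7 [0.51420868 0.06284404]
```

View pics/w2.png

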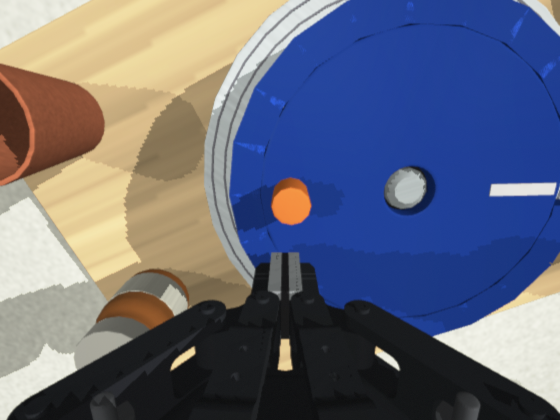

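```bash
cat > arc.py <<'E'
import numpy as np,sys
# args: base x y, base theta (tool yaw = theta-90), list from,to,step
bx,by,bt,f,t,s=map(float,sys.argv[1:7]);C=np.array([.5595,.0187])
for th in np.arange(f,t-.01,-s):
    a=np.radians(th);r=np.array([np.cos(a),np.sin(a)]);k=np.array([-r[1],r[0]])
    d=(C+.06*r+.02*k-[bx,by])/.3
    print(th,np.round(d,3),round((th-bt)/45,3))
E
python3 arc.py .566 -.053 -116 -116 -161 5
```

```text
-116.0 [-0.049  0.03 ] 0.0
-121.0 [-0.068  0.033] -0.111
-126.0 [-0.085  0.038] -0.222
-131.0 [-0.103  0.044] -0.333
-136.0 [-0.119  0.052] -0.444
-141.0 [-0.135  0.061] -0.556
-146.0 [-0.15   0.072] -0.667
-151.0 [-0.164  0.084] -0.778
-156.0 [-0.177  0.097] -0.889
-161.0 [-0.189  0.111] -1.0
```

>>> {"name": "send_rows", "arguments": {"targets": [[0,0,-0.015,0,0,0,-1],[-0.03,0.018,-0.015,0,0,0,-1],[-0.049,0.03,-0.015,0,0,0,-1],[-0.068,0.033,-0.015,0,0,-0.111,-1],[-0.085,0.038,-0.015,0,0,-0.222,-1],[-0.103,0.044,-0.015,0,0,-0.333,-1],[-0.119,0.052,-0.015,0,0,-0.444,-1],[-0.135,0.061,-0.015,0,0,-0.556,-1],[-0.15,0.072,-0.015,0,0,-0.667,-1],[-0.164,0.084,-0.015,0,0,-0.778,-1],[-0.177,0.097,-0.015,0,0,-0.889,-1],[-0.189,0.111,-0.015,0,0,-1,-1]]}}

```text
time_s: 5.7
tcp_pos: [0.5083, -0.0193, 0.1394]
tool_rot: [[-0.324, 0.946, 0.0], [0.946, 0.324, 0.0], [0.0, 0.0, -1.0]]
force: [0.8, -1.1, -0.9]
grip_width: -0.003
gripper_force: 0.5
```

```bash
python3 m.py w3; python3 -c "
from g import *
geo(camera('wrist'))"
```

```text
5.75 [ 0.5077 -0.0184  0.1392] [-0.0768 -0.4104  0.3251] 0.003396522315735417
[[-0.3197  0.9475 -0.0006]
 [ 0.9475  0.3197  0.0008]
 [ 0.001  -0.0003 -1.    ]]
pin [399.  216.4] 0.5 plane [0.5663 0.0173 0.086 ] depth [0.5549 0.0222 0.1101]
stud [287.2 245. ] 0.62 plane [ 0.5035 -0.0015  0.132 ] depth [ 0.5033 -0.0008  0.1337]
bat [396.8 215.7] 0.73 plane [0.5593 0.0197 0.098 ] depth [0.5543 0.0219 0.1089]
bat circle [0.5597 0.0203] R 0.09057835731186044
spigot [0.5582 0.0205] 1374
stud top [0.5024 0.0017 0.1325] 1245Traceback (most recent call last):
  File "<string>", line 3, in <module>
    geo(camera('wrist'))
    ~~~^^^^^^^^^^^^^^^^^
  File "g.py", line 19, in geo
    rr=np.hypot(*(at(.086)-C0).transpose(2,0,1));rd=((H<8)|(H>172))&(S>110)&(rr>.08)&(rr<.112);c,a,m=comp(rd);x=at(.086)[m].mean(0) if a>3 else None
                                                                                                     ~~~~^^^^
  File "m.py", line 5, in comp
    n,l,s,c=cv2.connectedComponentsWithStats(mask.astype(np.uint8)); i=1+np.argmax(s[1:,4]); return c[i],s[i,4],l==i
                                                                         ~~~~~~~~~^^^^^^^^^
    return _wrapfunc(a, 'argmax', axis=axis, out=out, **kwds)
    return bound(*args, **kwds)
ValueError: attempt to get argmax of an empty sequence
```

View pics/w3.png

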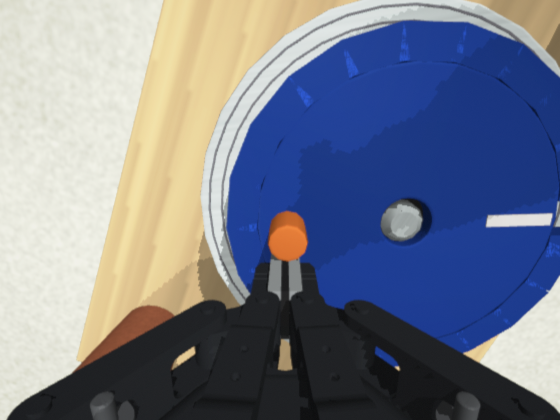

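The finger sits behind the stud, which is at (287,235), and the bat has turned to a stud angle of about −163°. The next move continues the arc.

```bash
sed -i 's/;c,a,m=comp(rd);x=at(.086)\[m\].mean(0) if a>3 else None/;x=at(.086)[rd].mean(0) if rd.sum()>3 else None;a=rd.sum()/' g.py; python3 arc.py .508 -.019 -161 -166 -206 5;python3 arc.py .4967 .0259 -205 -210 -235 5
```

```text
-166.0 [-0.006  0.013] -0.111
-171.0 [-0.015  0.029] -0.222
-176.0 [-0.023  0.045] -0.333
-181.0 [-0.029  0.063] -0.444
-186.0 [-0.034  0.08 ] -0.556
-191.0 [-0.037  0.098] -0.667
-196.0 [-0.039  0.117] -0.778
-201.0 [-0.039  0.135] -0.889
-206.0 [-0.037  0.153] -1.0
-210.0 [0.003 0.018] -0.111
-215.0 [0.007 0.036] -0.222
-220.0 [0.013 0.053] -0.333
-225.0 [0.021 0.07 ] -0.444
-230.0 [0.03  0.086] -0.556
-235.0 [0.04  0.102] -0.667
```

>>> {"name": "send_rows", "arguments": {"targets": [[-0.006,0.013,0,0,0,-0.111,-1],[-0.015,0.029,0,0,0,-0.222,-1],[-0.023,0.045,0,0,0,-0.333,-1],[-0.029,0.063,0,0,0,-0.444,-1],[-0.034,0.08,0,0,0,-0.556,-1],[-0.037,0.098,0,0,0,-0.667,-1],[-0.039,0.117,0,0,0,-0.778,-1],[-0.039,0.135,0,0,0,-0.889,-1],[-0.037,0.153,0,0,0,-1,-1]]}}

```text
time_s: 6.95
tcp_pos: [0.4973, 0.0258, 0.1392]
tool_rot: [[0.44, 0.898, -0.001], [0.898, -0.44, -0.0], [-0.001, -0.001, -1.0]]
force: [-1.6, -1.2, 0.9]
grip_width: -0.003
gripper_force: 0.9
```

>>> {"name": "send_rows", "arguments": {"targets": [[0.003,0.018,0,0,0,-0.111,-1],[0.007,0.036,0,0,0,-0.222,-1],[0.013,0.053,0,0,0,-0.333,-1],[0.021,0.07,0,0,0,-0.444,-1],[0.026,0.079,0,0,0,-0.5,-1],[0.026,0.079,0,0,0,-0.5,-1]]}}

```text
time_s: 7.55
tcp_pos: [0.5056, 0.0501, 0.1391]
tool_rot: [[0.747, 0.664, -0.001], [0.664, -0.747, -0.0], [-0.001, -0.0, -1.0]]
force: [-0.3, -1.0, -0.4]
grip_width: -0.001
gripper_force: 0.0
```

```bash
python3 m.py w4; python3 -c "
from g import *
geo(camera('wrist'));geo(camera('top'))"
```

```text
7.6 [0.5056 0.0499 0.1392] [ 0.1367 -0.9703  0.2849] 7.872578869817009e-05
[[ 0.7466  0.6653 -0.0001]
 [ 0.6653 -0.7466 -0.0004]
 [-0.0004  0.0002 -1.    ]]
stud [282.8 244.4] 0.8 plane [0.5201 0.063  0.132 ] depth [0.5201 0.063  0.1321]
bat [395.2 215.5] 0.68 plane [0.5617 0.0189 0.098 ] depth [0.5618 0.0245 0.1092]
bat circle [0.5616 0.0186] R 0.09063352436544667
spigot [0.561  0.0204] 1338
stud top [0.5218 0.064  0.1325] 1238
red None 0
white line [ 0.5988 -0.0224] 739 ang about C0 -46.13558842448341
bat circle [0.5624 0.0191] R 0.08737713755111234
spigot [0.5586 0.0204] 111Traceback (most recent call last):
  File "<string>", line 3, in <module>
    geo(camera('wrist'));geo(camera('top'))
                         ~~~^^^^^^^^^^^^^^^
  File "g.py", line 16, in geo
    st=(H<16)&(S>150)&(V>110)&(np.hypot(*(at(ztop+.022)-C0).transpose(2,0,1))<.075);c,a,m=comp(st)
                                                                                          ~~~~^^^^
  File "m.py", line 5, in comp
    n,l,s,c=cv2.connectedComponentsWithStats(mask.astype(np.uint8)); i=1+np.argmax(s[1:,4]); return c[i],s[i,4],l==i
                                                                         ~~~~~~~~~^^^^^^^^^
    return _wrapfunc(a, 'argmax', axis=axis, out=out, **kwds)
    return bound(*args, **kwds)
ValueError: attempt to get argmax of an empty sequence
```

>>> {"name": "send_rows", "arguments": {"targets": [[0.0045,0.008,0,0,0,-0.055,-1],[0.0095,0.016,0,0,0,-0.111,-1],[0.015,0.024,0,0,0,-0.166,-1],[0.0205,0.0315,0,0,0,-0.222,-1],[0.0205,0.0315,0,0,0,-0.222,-1]]}}

```text
time_s: 8.45
tcp_pos: [0.5118, 0.0595, 0.1392]
tool_rot: [[0.852, 0.524, -0.0], [0.524, -0.852, -0.0], [-0.0, 0.0, -1.0]]
force: [-0.4, -0.2, -0.4]
grip_width: 0.003
gripper_force: 0.0
```

>>> {"name": "send_rows", "arguments": {"targets": [[-0.06,-0.035,0,0,0,0,-1],[-0.06,-0.035,0.02,0,0,0,-1],[-0.1,-0.035,0.3,0,0,0,-1],[-0.1,-0.035,0.6,0,0,0,-1],[-0.1,-0.035,0.6,0,0,0,-1],[-0.1,-0.035,0.6,0,0,0,-1]]}}

```text
time_s: 9.05
tcp_pos: [0.4831, 0.0481, 0.323]
tool_rot: [[0.852, 0.524, 0.004], [0.524, -0.852, 0.002], [0.004, 0.001, -1.0]]
force: [0.4, 0.5, -0.6]
grip_width: 0.001
gripper_force: 0.0
```

```bash
python3 m.py w5; python3 -c "
from g import *
geo(camera('wrist'))"
```

```text
9.1 [0.4842 0.048  0.325 ] [ 3.3779 -1.9932  2.6393] -0.0012049780325937248
[[ 0.8519  0.5237  0.0064]
 [ 0.5237 -0.8519  0.0029]
 [ 0.007   0.0009 -1.    ]]
notch [427.1 131.4] 0.78 plane [ 0.609 -0.054  0.098] depth [ 0.6109 -0.0584  0.0871]
pin [419.6 138.2] 0.62 plane [ 0.601  -0.0564  0.086 ] depth [ 0.6001 -0.0542  0.0916]
stud [286.4 138.8] 0.88 plane [0.5263 0.0714 0.132 ] depth [0.5263 0.0714 0.1319]
stud [419.7 139.8] 0.61 plane [ 0.5931 -0.039   0.132 ] depth [ 0.5985 -0.0544  0.0941]
bat [348.3 135. ] 0.97 plane [0.5619 0.0154 0.098 ] depth [0.5615 0.0178 0.1095]
wheel [334.1 130.7] 0.65 plane [0.5598 0.0175 0.016 ] depth [0.5574 0.0329 0.1101]
wheel [177.9  79.3] 0.49 plane [0.5091 0.2202 0.016 ] depth [0.511  0.2138 0.0366]
bat circle [0.5613 0.0188] R 0.0902184039065714
spigot [0.5607 0.0197] 399
stud top [0.5291 0.07   0.1324] 261
red [ 0.6058 -0.0688] 71
white line [ 0.5912 -0.0279] 212 ang about C0 -55.65140046154696
red ang -62.06004048010636 r 0.09879615129408151
```

View pics/w5.png

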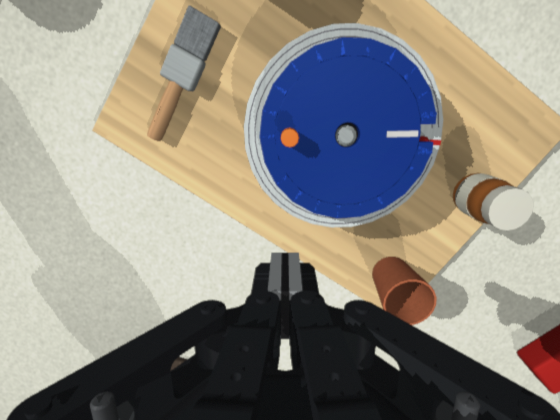

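The wrist view shows the notch at (430,132) and the red pin at (430,142), so about 5.4° remain. I'll go back down behind the stud and nudge it.

>>> {"name": "send_rows", "arguments": {"targets": [[0.04,0,-0.2,0,0,0,-1],[0.04,0,-0.35,0,0,0,-1],[0.04,0,-0.5,0,0,0,-1],[0.04,0,-0.57,0,0,0,-1],[0.04,0,-0.6,0,0,0,-1],[0.04,0,-0.6,0,0,0,-1],[0.07,0.018,-0.6,0,0,0,-1],[0.1,0.035,-0.6,0,0,0,-1],[0.105,0.041,-0.6,0,0,-0.05,-1],[0.11,0.047,-0.6,0,0,-0.1,-1],[0.113,0.05,-0.6,0,0,-0.12,-1],[0.113,0.05,-0.6,0,0,-0.12,-1]]}}

```text
time_s: 10.6
tcp_pos: [0.5166, 0.0647, 0.14]
tool_rot: [[0.897, 0.443, 0.002], [0.443, -0.897, 0.0], [0.002, 0.0, -1.0]]
force: [-0.0, 0.5, 0.3]
grip_width: -0.0
gripper_force: 0.0
```

>>> {"name": "send_rows", "arguments": {"targets": [[-0.06,-0.03,0,0,0,0,-1],[-0.06,-0.03,0.02,0,0,0,-1],[-0.08,-0.03,0.2,0,0,0,-1],[-0.08,-0.03,0.4,0,0,0,-1],[-0.08,-0.03,0.4,0,0,0,-1],[-0.08,-0.03,0.4,0,0,0,-1],[-0.08,-0.03,0.4,0,0,0,-1]]}}

```text
time_s: 11.3
tcp_pos: [0.4916, 0.0558, 0.2591]
tool_rot: [[0.897, 0.443, 0.0], [0.443, -0.897, 0.001], [0.001, -0.001, -1.0]]
force: [0.5, 0.7, 0.3]
grip_width: -0.002
gripper_force: 0.0
```

```bash
python3 m.py w6; python3 -c "
from g import *
p=camera('wrist');geo(p)
cv2.imwrite('pics/w6c.png',cv2.resize(p['color'][0:260,220:560],None,fx=2.2,fy=2.2,interpolation=2))"
```

```text
11.35 [0.4912 0.0555 0.2585] [-0.2789  0.4582 -0.2273] 0.00039821623619805
[[ 0.8968  0.4425 -0.0011]
 [ 0.4425 -0.8968  0.0002]
 [-0.0009 -0.0007 -1.    ]]
notch [458.9 148.8] 0.74 plane [ 0.5982 -0.0639  0.098 ] depth [ 0.5998 -0.0706  0.0855]
pin [452.3 144.3] 0.88 plane [ 0.6005 -0.0626  0.086 ] depth [ 0.5991 -0.0575  0.0959]
pin [510.4 193.9] 0.34 plane [ 0.5864 -0.14    0.086 ] depth [ 0.589  -0.1641  0.0551]
stud [287.5 147. ] 0.57 plane [0.5361 0.0743 0.132 ] depth [0.5362 0.0744 0.133 ]
bat [359.1 146. ] 0.78 plane [0.5614 0.0162 0.098 ] depth [0.5613 0.0191 0.1092]
bat [157.2  98.6] 0.59 plane [0.5202 0.1887 0.098 ] depth [0.5113 0.2103 0.0369]
wheel [340.3 137.2] 0.93 plane [0.5605 0.019  0.016 ] depth [0.5607 0.0374 0.1114]
wheel [159.7  97.9] 0.2 plane [0.5102 0.2154 0.016 ] depth [0.513  0.2085 0.036 ]
bat circle [0.5615 0.0185] R 0.09029555391556221
spigot [0.5609 0.0198] 571
stud top [0.5358 0.0732 0.1336] 403
red [ 0.6036 -0.0682] 179
white line [ 0.5855 -0.0315] 297 ang about C0 -62.51567294060503
red ang -63.01720773433491 r 0.09727556706246207
```

View pics/w6c.png

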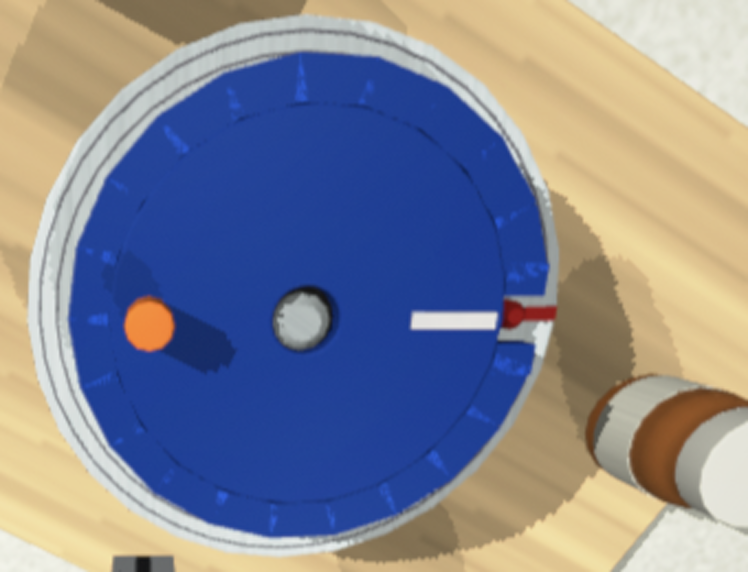

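```bash
cat > f.py <<'E'
from g import *
p=camera("wrist");geo(p)
im=p["color"];hsv=cv2.cvtColor(im,cv2.COLOR_BGR2HSV);H,S=hsv[...,0],hsv[...,1]
T=np.array(p["world_from_camera"]);print("cam",T[:3,3])
print("notch",[ (r["xy"],atz(p,r["xy"],.098)[:2]) for r in pinpoint(p,"notch")[:1]])
pts=np.argwhere(((H<8)|(H>172))&(S>110));P=[]
for v,u in pts:
    q=dep(p,(u,v)); w=atz(p,(u,v),.086); r=np.hypot(w[0]-.56,w[1]-.019)
    if .075<r<.115: P.append([u,v,r,*q,*atz(p,(u,v),.0862)[:2],*atz(p,(u,v),.094)[:2]])
P=np.array(P)
for lo,hi in [(.075,.09),(.09,.095),(.095,.1),(.1,.105),(.105,.115)]:
    s=P[(P[:,2]>lo)&(P[:,2]<=hi)]
    if len(s): m=s.mean(0);print(lo,len(s),m,"ang86",np.degrees(np.arctan2(m[7]-.0188,m[6]-.561)),"ang94",np.degrees(np.arctan2(m[9]-.0188,m[8]-.561)))
E
python3 f.py
```

```text
bat circle [0.5615 0.0185] R 0.0903098593376387
spigot [0.561  0.0197] 568
stud top [0.5358 0.0732 0.1342] 400
red [ 0.6036 -0.068 ] 177
white line [ 0.5856 -0.0315] 295 ang about C0 -62.420722934020645
red ang -63.00297341239205 r 0.09711784012522112
cam [0.561  0.0881 0.3799]
notch [([458.1, 143.7], array([ 0.6008, -0.0621]))]
0.075 20 [449.5    141.7      0.0892   0.5995  -0.0564   0.0938   0.6005  -0.0602
   0.5995  -0.0563] ang86 -63.43617306866347 ang94 -62.877319415697684
0.09 61 [452.8525 142.6557   0.0923   0.6     -0.059    0.0949   0.6012  -0.0635
   0.6001  -0.0595] ang86 -63.98737981432019 ang94 -63.45872202742369
0.095 34 [458.5    142.6471   0.0975   0.6006  -0.0572   0.1066   0.6034  -0.0681
   0.6023  -0.064 ] ang86 -63.9713066211225 ang94 -63.47103567281706
0.1 32 [464.0625 142.375    0.1025   0.6057  -0.072    0.0872   0.6059  -0.0725
   0.6047  -0.0683] ang86 -63.827247732922494 ang94 -63.34972199287716
0.105 30 [469.5    142.3333   0.1075   0.6083  -0.0778   0.0847   0.6081  -0.077
   0.6069  -0.0726] ang86 -63.807595834107545 ang94 -63.35228966827647
```

The bat is within about 1° (1.5 mm) of the pin and the pin shows inside the notch opening. Next I'll open the gripper halfway, turn it 45°, and set the two fingertips astride the spigot, above the bat.

>>> {"name": "send_rows", "arguments": {"targets": [[0.1,-0.05,0,0,0,0.2,0],[0.23,-0.122,0,0,0,0.4,0],[0.23,-0.122,0,0,0,0.6,0],[0.23,-0.122,-0.15,0,0,0.8,0],[0.23,-0.122,-0.25,0,0,1,0],[0.23,-0.122,-0.33,0,0,1,0],[0.23,-0.122,-0.35,0,0,1,0],[0.23,-0.122,-0.35,0,0,1,0],[0.23,-0.122,-0.35,0,0,1,0]]}}

```text
time_s: 12.65
tcp_pos: [0.5613, 0.0181, 0.1553]
tool_rot: [[0.323, 0.946, 0.001], [0.946, -0.323, -0.0], [0.0, 0.001, -1.0]]
force: [0.1, -0.5, -0.0]
grip_width: 0.494
gripper_force: 0.0
```

```bash
python3 m.py w7|head -5
```

```text
12.7 [0.5615 0.0182 0.1556] [-0.0328  0.0189  1.114 ] 0.5014549559970964
[[ 0.3231  0.9464  0.0019]
 [ 0.9464 -0.3231  0.    ]
 [ 0.0007  0.0018 -1.    ]]
stud [189.  182.3] 0.65 plane [0.5338 0.0733 0.132 ] depth [0.5344 0.0735 0.1338]
```

View pics/w7.png

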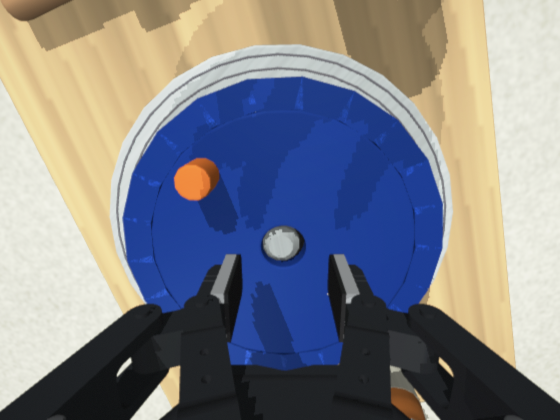

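The fingers stand astride the spigot, which is at (281,243), and clear of the stud at (195,180). Pressing starts now.

>>> {"name": "send_rows", "arguments": {"targets": [[0,0,-0.02,0,0,0,0],[0,0,-0.04,0,0,0,0],[0,0,-0.055,0,0,0,0],[0,0,-0.065,0,0,0,0],[0,0,-0.073,0,0,0,0],[0,0,-0.08,0,0,0,0],[0,0,-0.083,0,0,0,0],[0,0,-0.087,0,0,0,0]]}}

```text
time_s: 13.75
tcp_pos: [0.5607, 0.0182, 0.1286]
tool_rot: [[0.322, 0.947, 0.0], [0.947, -0.322, 0.0], [0.0, -0.0, -1.0]]
force: [-2.3, -0.3, 6.2]
grip_width: 0.505
gripper_force: 3.1
```

>>> {"name": "send_rows", "arguments": {"targets": [[0,0,-0.004,0,0,0,0],[0,0,-0.008,0,0,0,0],[0,0,-0.012,0,0,0,0],[0,0,-0.016,0,0,0,0]]}}

```text
time_s: 14.15
tcp_pos: [0.5606, 0.0182, 0.1239]
tool_rot: [[0.322, 0.947, 0.0], [0.947, -0.322, 0.001], [0.001, -0.0, -1.0]]
force: [-1.7, -0.5, 6.6]
grip_width: 0.5
gripper_force: 3.3
```

>>> {"name": "send_rows", "arguments": {"targets": [[0,0,-0.005,0,0,0,0],[0,0,-0.01,0,0,0,0],[0,0,-0.015,0,0,0,0],[0,0,-0.02,0,0,0,0]]}}

```text
time_s: 14.55
tcp_pos: [0.5607, 0.0182, 0.1181]
tool_rot: [[0.322, 0.947, 0.0], [0.947, -0.322, 0.001], [0.001, 0.0, -1.0]]
force: [-9.2, 0.2, 27.8]
grip_width: 0.499
gripper_force: 14.1
```

>>> {"name": "send_rows", "arguments": {"targets": [[0,0,-0.004,0,0,0,0],[0,0,-0.008,0,0,0,0],[0,0,-0.008,0,0,0,0]]}}

```text
time_s: 14.85
tcp_pos: [0.5607, 0.0181, 0.1181]
tool_rot: [[0.323, 0.946, 0.001], [0.946, -0.323, 0.003], [0.003, -0.001, -1.0]]
force: [-13.9, 1.0, 36.2]
grip_width: 0.506
gripper_force: 18.3
```

The press reached a firm stop after about 12 mm. I'll retreat straight up and check.

>>> {"name": "send_rows", "arguments": {"targets": [[0,0,0.02,0,0,0,0],[0,0,0.05,0,0,0,0],[0,0,0.15,0,0,0,0],[0,0,0.3,0,0,0,0],[-0.2,0.1,0.5,0,0,0,0],[-0.3,0.15,0.6,0,0,0,0],[-0.3,0.15,0.6,0,0,0,0],[-0.3,0.15,0.6,0,0,0,0],[-0.3,0.15,0.6,0,0,0,0]]}}

```text
time_s: 15.75
tcp_pos: [0.4707, 0.0642, 0.2956]
tool_rot: [[0.32, 0.947, 0.001], [0.947, -0.32, 0.002], [0.003, 0.001, -1.0]]
force: [-0.3, -0.3, -0.2]
grip_width: 0.506
gripper_force: 0.0
```

Run:
```python
from g import *
p=camera("wrist");cv2.imwrite("pics/w8.png",p["color"]);geo(p,.098)
for dx,dy in [(.05,0),(-.05,0),(0,.05),(0,-.05)]:
    T=np.array(p["world_from_camera"]);K=np.array(p["mtx"])
    q=K@(T[:3,:3].T@(np.array([.5605+dx,.019+dy,.098])-T[:3,3]));uv=q[:2]/q[2]
    if 0<uv[0]<559 and 0<uv[1]<419: print(dx,dy,dep(p,uv))
print(get_obs()["force"],get_obs()["time_s"])
```

```text
bat circle [0.5614 0.019 ] R 0.09040241141284563
spigot [0.5588 0.0222] 429
stud top [0.5341 0.0741 0.1223] 279
red [ 0.603 -0.066] 134
white line [ 0.5858 -0.0314] 158 ang about C0 -62.25895528032957
red ang -62.75821885304124 r 0.09507168376317575
0.05 0 [0.6104 0.0191 0.0984]
-0.05 0 [0.5105 0.0192 0.0984]
0 0.05 [0.5601 0.0694 0.0998]
0 -0.05 [ 0.5606 -0.0313  0.0975]
[-0.1616 -0.2254 -0.267 ] 15.8
```

View pics/w8.png

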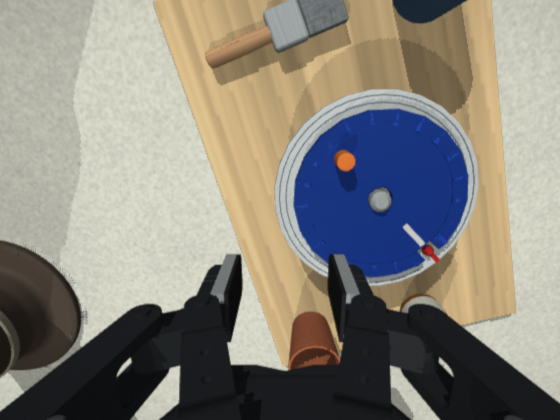

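The bat's top is now at z ≈ 0.098, level, with the red pin inside the notch at (428,250). The hand is clear, so I'm handing in the job.

```bash
python3 -c "
from rig import *
print(finish_job())"
```

```text
the job is handed in; nothing more can be done
None
```

I turned the bat until its notch stood over the pin, pressed it fully home on the wheel head, took the hand away and handed in the job; no verdict came back.

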